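# Load the toy egg boiler and hold its lever at the third click

### The job

Pick up the yellow wooden play egg, lower it gently into the deep well of the toy egg boiler so that it stands upright on the well's floor, and let it go. Then press the boiler's coral side lever down past its first two clicks to the third, not beyond it, and finish while still holding it down there against its spring. Leave the other toys where they are.

Things in the scene. Friction and masses are not known exactly. Their poses are not given: they have to be found in the camera images.
- egg_center (a point): Yellow wooden play egg, 56 mm tall, 44 mm across at its widest, 60 g or so, standing upright on a flat foot 26 mm across. This point is on its axis 27 mm above the foot, at the widest girth; z is up along the egg.
- egg: The same egg; origin at the centre of its flat foot, z up along the egg.
- boiler: Cream plywood toy egg boiler, a fixed open-topped box 144 x 144 mm and 125 mm high with walls 12 mm thick (well inside 120 x 120 mm). Origin at the centre of its underside, z up. The lever sticks out of its -y side through a vertical slot 16 mm wide. Inside, against the middle of the -y wall, a strip 12 mm wide stands 10 mm into the well up to 16 mm below the rim.
- floor_mid (a point): Centre of the upper face of the well's floor, a wooden plate 112 x 112 mm that hangs on the lever and goes down with it. With the lever up it lies 65 mm above the table, 60 mm below the rim. Axes as the boiler's.
- tab_top (a point): Centre of the upper face of the lever's coral tab, which is 30 mm (boiler x) by 44 mm (boiler y) and 12 mm thick; this point lies 110 mm from the boiler's axis towards -y (38 mm outside the wall), 110 mm above the table when the lever is up. It goes straight down as the lever is pressed. Axes as the boiler's.
- lever (a joint): Travel of the lever straight down in m: 0 fully up (where its spring returns it from anywhere), first click at 0.013, second at 0.026, third at 0.039, end stop at 0.052. It takes about 5 N to start and 9 N at the third click, and some 3 N more to pass over a click; the clicks are too weak to hold it.
- sand_cylinder: Sand-coloured wooden cylinder, 40 mm across, 60 mm high, standing; origin at the centre of its underside. A bystander.
- mint_hexagon: Mint hexagonal block, 50 mm across flats, 30 mm high; origin at the centre of its underside. A bystander.
- lavender_ring: Lavender wooden ring, 64 mm across with a 34 mm hole, 22 mm high, lying flat; origin at the centre of its underside. A bystander.

How it is judged:
On the way, in this order (a step that is already met when the one before it is completed fails the run):
1. the egg stands upright on the well's floor, let go, with the lever still up (z of egg_center in the frame of floor_mid between 0.022 and 0.032 m and x of egg_center in the frame of floor_mid between -0.06 and 0.06 m and y of egg_center in the frame of floor_mid between -0.06 and 0.06 m and angle between egg's own z axis and vertical below 0.2 rad and contact force between the fingers and egg below 0.05 N and linear speed of egg below 0.02 m/s and value of joint lever below 0.005 m), for 0.2 s.
2. the lever is pressed past its second click (value of joint lever above 0.03 m), for 0.05 s.
At the end, for the whole second after the job is handed in: The robot holds the lever's tab (more than 4 N on it) at the third click, 39 mm down within 5 mm, while the egg stands at rest, upright within 0.2 rad, on the well's floor, untouched by the robot (value of joint lever between 0.034 and 0.044 m and contact force between any of the fingers, the arm and lever_c3 above 4 N and z of egg_center in the frame of floor_mid between 0.022 and 0.032 m and x of egg_center in the frame of floor_mid between -0.06 and 0.06 m and y of egg_center in the frame of floor_mid between -0.06 and 0.06 m and angle between egg's own z axis and vertical below 0.2 rad and linear speed of egg below 0.02 m/s and contact force between each of the fingers, the arm and egg below 0.05 N); the arm keeps its last pose, push and grip.
It fails at once if the egg is pushed hard onto the well's floor (over 8 N) (contact force between egg and lever_c2 above 8 N).
It fails at once if the egg is dropped or thrown into the well (faster than 0.4 m/s there; a fall of more than 10 to 20 mm) (z of egg_center in the frame of floor_mid below 0.1 m and horizontal distance between egg_center and floor_mid below 0.085 m and linear speed of egg above 0.4 m/s).
It fails at once if the lever is pressed well beyond the third click (value of joint lever above 0.048 m).
It fails at once if a bystander toy is moved more than 20 mm (distance of any of sand_cylinder, mint_hexagon, lavender_ring from where it was at the start of the episode above 0.02 m).
It also fails if it takes over 51 s, if anything falls off the work surface, if the arm or the gripper's body presses on something with over 40 N, if the wrist force passes 120 N, or if a joint passes its speed limit or range.

### The arm

A 7-joint arm with a two-finger parallel gripper is mounted at the origin on the work surface. World frame = base frame: x ahead of the robot, y to its left, z up, the work surface at z = 0. Lengths are in m, angles in rad, forces in N, time in s.
With the tool pointing down it reaches from about 0.4 to 0.85 m from the base axis. Payload 4.5 kg.
Tool frame: the origin (TCP) lies midway between the tips of the shut fingers; the grasp point (between the pads) lies 19 mm behind it; z points along the fingers, y is the line along which they close (so a half turn about z gives the same grasp; the last joint's range is limited). The gripper opens to 88 mm and grips with 3 to 60 N. Pads are 18 mm wide; open, the fingers measure 123 mm over their backs; the gripper's body (75 mm by 187 mm) begins 45 mm behind the grasp point.
Start: joints at [-1.072, 0.689, -0.195, 1.565, 0.157, 0.902, -0.215], TCP at [0.28, 0.559, 0.239] pointing down, gripper open.
Joint ranges: [-3.01, 3.01], [-0.46, 2.08], [-1.47, 1.51], [0.13, 2.56], [-1, 4.14], [0.04, 2.09], [-2.66, 2.66]. Speed limits (rad/s): [2.57, 2.57, 3.14, 3.14, 3.14, 3.14, 3.14].

### API

Orientations are given as a unit quaternion [x, y, z, w].
In Python, from plant import get_state, viewer, workorder gives the robot as it stands. The module is installed in compiled form; this text tells all that it offers.
- The arm moves only by the tool step_arm, never from a script. Its argument "motion" is a list of rows, each an object of numbers: "wx", "wy", "wz": the turn, a rotation vector about the tool's x, y, z each as a share of 180 degrees, from -1 to 1; "dx", "dy", "dz": the shift along the tool's x, y, z each as a share of 8 cm, from -1 to 1; "claw": the finger opening in mm, from 0 to 88.1. A call has 1 to 8 rows; each row is the pose to reach, as a shift and turn from the pose commanded when the call began, along the tool's axes at that moment, turning the shorter way round; what a row does not reach only later rows make up. A row lasts 1/10 s, in which the tool goes at most 50 mm and 8.59 degrees, less where a joint would pass 70% of its speed; a pose out of reach is approached as far as the arm can. A call with a number of a shift or a turn outside -1 to 1 is refused whole. A call with a gripper value outside its range is refused whole. The fingers move at their own pace and stop on an object; "force" is the grip in N (left out, the last holds). Time passes only in rows, so rows that repeat a pose let the fingers close. It gives the time, the measured TCP pose, the force, the opening and the grip force at its end, in the units of the state.
- get_state(): the state, without advancing time (a new reading comes with each control period).
- viewer.snapshot(name): name is "scene" or "top"; returns (picture, depth): 420x560x3 uint8, red, green, blue; 420x560 float32, m along the optical axis (not along the pixel's ray), 0 where there is no reading.
- viewer.calibration(name): a dict with "vfov" (degrees; the focal length in pixels is half the picture's height over the tangent of half this angle, whatever the lens; pixels are square), "cx", "cy" (the principal point, pixels), "extrinsics" (4x4, takes a point from camera to world coordinates). Camera axes: x right, y down, z forward; pixel columns grow to the right and rows downward; lengths in m; the calibration is good to about 2 mm. A picture is of the moment at which its call begins. calibration takes no time and is no camera call.
- workorder.finish_job(): hands the job in; it is judged then, once.
The state is a dict: "clock": time; "q": joint angles; "qd": joint speeds; "joint_torque": joint torques, N m; "tool_pos": TCP position; "eef_rot": TCP orientation; "contact_force": force on the tool from outside, world axes, zero at the start; "moment": the same for the moment, N m; "opening": opening from 0.0 (shut) to 1.0 (fully open); "finger_force": force on a finger pad.
Only numpy, scipy, OpenCV 4.12 (cv2) and the standard library are available. Lean on these libraries where they do the work, as an engineer would, in place of code of your own. Each camera call takes 0.05 s, during which the arm holds its last target. There are 200 camera calls.

## Working session

There is one attempt and no reset: what is moved stays moved. The work goes in short steps, Python scripts to look and compute and a tool call to move; the robot and the scene stay as the last step left them, time stands still between calls to the robot, and variables do not carry over. Pictures are saved under pics/ and viewed, at most 10 in all, crops included, and the job is handed in when it is done.

Besides the shell and the picture viewer there is one more tool, called after ">>>" as name([rows], argument=value, ...), one row to a line, values as JSON. step_arm: Moves the arm, as the interface text tells. Shift numbers are shares of 8 cm and turn numbers shares of 180 degrees, none past 1 either way. Its arguments: {"type":"object","properties":{"motion":{"type":"array","items":{"type":"object","properties":{"wx":{"type":"number","minimum":-1,"maximum":1},"wy":{"type":"number","minimum":-1,"maximum":1},"wz":{"type":"number","minimum":-1,"maximum":1},"dx":{"type":"number","minimum":-1,"maximum":1},"dy":{"type":"number","minimum":-1,"maximum":1},"dz":{"type":"number","minimum":-1,"maximum":1},"claw":{"type":"number"}}}},"force":{"type":"number"}},"required":["motion"]}

```bash
mkdir -p pics
python3 - <<'E'
from plant import get_state, viewer
import cv2,numpy as np
s=get_state();print({k:np.round(v,3).tolist() for k,v in s.items()})
for n in("scene","top"):
    p,d=viewer.snapshot(n);c=viewer.calibration(n);print(n,c)
    cv2.imwrite(f"pics/{n}0.png",p[:,:,::-1]);np.savez(f"{n}0.npz",p=p,d=d)
E
```

```text
{'clock': 0.0, 'q': [-1.072, 0.69, -0.195, 1.566, 0.157, 0.902, -0.215], 'qd': [0.001, -0.001, -0.002, 0.001, 0.001, 0.001, -0.0], 'joint_torque': [-0.0, -52.756, -1.267, -15.342, -0.053, 0.007, 0.0], 'tool_pos': [0.28, 0.558, 0.238], 'eef_rot': [0.23, 0.973, -0.001, -0.0], 'contact_force': [-0.465, 0.525, 0.563], 'moment': [0.059, 0.028, 0.012], 'finger_force': 0.0, 'opening': 1.001}
scene {'vfov': 45.03602467753902, 'cx': 287.51346224703536, 'cy': 207.62601241969716, 'extrinsics': array([[ 0.16406777,  0.71435348, -0.68028   ,  1.31779408],
       [ 0.98644735, -0.1175249 ,  0.11449682, -0.15507326],
       [ 0.00184137, -0.68984564, -0.72395414,  0.89406867],
       [ 0.        ,  0.        ,  0.        ,  1.        ]])}
top {'vfov': 43.493993322526514, 'cx': 270.84376841880794, 'cy': 215.3564940914355, 'extrinsics': array([[-2.89150568e-02, -9.96800340e-01,  7.45184698e-02,
         4.48261309e-01],
       [-9.99581564e-01,  2.87760186e-02, -2.93903772e-03,
        -1.78268247e-02],
       [ 7.85288926e-04, -7.45722710e-02, -9.97215303e-01,
         1.30100286e+00],
       [ 0.00000000e+00,  0.00000000e+00,  0.00000000e+00,
         1.00000000e+00]])}
```

View pics/top0.png

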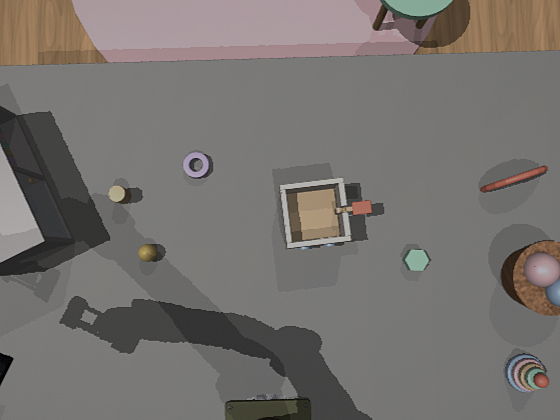

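View pics/scene0.png

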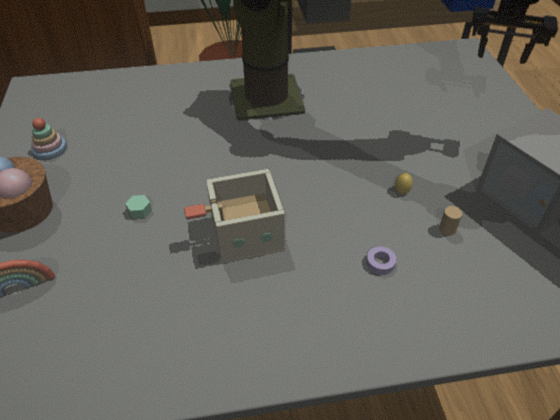

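The top view shows the egg at (148,253), the boiler at about (316,214), the coral tab at (362,208), the ring at (196,165), the cylinder at (118,194) and the hexagon at (417,260). In the scene view the egg is at (403,184), the tab at (196,212) and the boiler at about (245,215).

```bash
cat > h.py <<'E'
import numpy as np,cv2
from plant import viewer,get_state
def ray(n,u,v):
    c=viewer.calibration(n);f=210/np.tan(np.radians(c["vfov"])/2);E=np.array(c["extrinsics"])
    u=np.asarray(u,float);v=np.asarray(v,float)
    d=np.stack([(u-c["cx"])/f,(v-c["cy"])/f,np.ones_like(u)],-1)
    return E[:3,3],d@E[:3,:3].T
def onplane(n,u,v,z):
    o,d=ray(n,u,v);return o+d*((z-o[2])/d[...,2])[...,None]
def cloud(n,d):
    v,u=np.mgrid[:420,:560];o,r=ray(n,u,v);P=o+r*d[...,None];P[d<=0]=np.nan;return P
def blob(p,win,lo,hi):
    h=cv2.cvtColor(p,cv2.COLOR_RGB2HSV);m=cv2.inRange(h,lo,hi);k=np.zeros_like(m);x0,x1,y0,y1=win;k[y0:y1,x0:x1]=m[y0:y1,x0:x1]
    n,l,st,ce=cv2.connectedComponentsWithStats(k);i=1+np.argmax(st[1:,4]);return l==i
def meet(a,b):
    (o,d),(q,e)=ray("top",*a),ray("scene",*b)
    d=d/np.linalg.norm(d);e=e/np.linalg.norm(e)
    s=np.linalg.lstsq(np.stack([d,-e],1),q-o,rcond=None)[0];A=o+s[0]*d;B=q+s[1]*e
    return (A+B)/2,np.linalg.norm(A-B)
E
python3 - <<'E'
from h import *
np.set_printoptions(precision=4,suppress=True)
W={"egg":dict(top=(130,170,235,270),scene=(385,420,165,200),c=((15,110,40),(35,255,255))),
"tab":dict(top=(345,385,190,225),scene=(175,215,195,225),c=((0,110,60),(12,255,255))),
"cyl":dict(top=(105,135,180,205),scene=(435,470,200,240),c=((10,40,60),(35,255,255))),
"hex":dict(top=(395,435,240,280),scene=(120,160,185,225),c=((60,40,60),(90,255,255))),
"ring":dict(top=(180,215,145,182),scene=(360,405,240,280),c=((110,30,60),(150,255,255)))}
D={n:np.load(n+"0.npz") for n in("top","scene")}
C={n:cloud(n,D[n]["d"]) for n in D}
for k,w in W.items():
    cs={}
    for n in C:
        m=blob(D[n]["p"],w[n],*w["c"]);v,u=np.nonzero(m);P=C[n][m]
        cs[n]=(u.mean(),v.mean())
        print(k,n,m.sum(),np.round(cs[n],1),(u.min(),u.max(),v.min(),v.max()),"cloud",np.nanmin(P,0),np.nanmax(P,0),np.nanmedian(P,0))
    print("  meet",meet(cs["top"],cs["scene"]))
# boiler rim from cloud
for n in C:
    P=C[n];m=(abs(P[...,2]-.125)<.006)&(P[...,0]>.25)&(P[...,0]<.7)&(abs(P[...,1]+.1)<.25)
    h=cv2.cvtColor(D[n]["p"],cv2.COLOR_RGB2HSV);m&=(h[...,1]<90)
    q=P[m];print(n,"rim",len(q),q[:,2].mean(),cv2.minAreaRect((q[:,:2]*1000).astype(np.float32)))
    m=(P[...,2]>.1)&(P[...,2]<.135)&(P[...,0]>.3)&(P[...,0]<.6);q=P[m];print(np.median(P[200:350,100:160,2]) if n=="scene" else np.median(P[100:130,200:400,2]))
E
```

```text
egg top 235 [147.5 252.2] (np.int64(139), np.int64(156), np.int64(244), np.int64(260)) cloud [0.444  0.2575 0.0183] [0.4826 0.2939 0.057 ] [0.4629 0.2734 0.0471]
egg scene 164 [404.9 180.6] (np.int64(397), np.int64(411), np.int64(173), np.int64(190)) cloud [0.4581 0.2612 0.0224] [0.4898 0.293  0.0595] [0.4769 0.2769 0.0452]
  meet (array([0.4636, 0.2804, 0.0321]), np.float64(0.006039594616192982))
tab top 238 [361.3 207.3] (np.int64(351), np.int64(371), np.int64(200), np.int64(214)) cloud [ 0.5347 -0.2703  0.0017] [ 0.566  -0.2044  0.1147] [ 0.5502 -0.2274  0.1095]
tab scene 215 [194.7 210.8] (np.int64(185), np.int64(205), np.int64(204), np.int64(218)) cloud [ 0.5411 -0.2481  0.0989] [ 0.5721 -0.2057  0.113 ] [ 0.5583 -0.2272  0.1091]
  meet (array([ 0.5504, -0.2283,  0.102 ]), np.float64(0.0007653817071225183))
cyl top 228 [116.7 193.2] (np.int64(108), np.int64(125), np.int64(185), np.int64(201)) cloud [ 0.5856  0.3242 -0.0037] [0.6326 0.3712 0.0666] [0.6047 0.3429 0.059 ]
cyl scene 497 [450.5 219.8] (np.int64(439), np.int64(462), np.int64(206), np.int64(235)) cloud [ 0.5379  0.3233
[... 537 characters left out ...]
421860669627))
ring top 357 [196.5 164. ] (np.int64(183), np.int64(209), np.int64(152), np.int64(178)) cloud [ 0.6429  0.1286 -0.0082] [0.7101 0.1903 0.029 ] [0.6771 0.1567 0.0208]
ring scene 507 [380.9 259.4] (np.int64(367), np.int64(395), np.int64(246), np.int64(273)) cloud [ 0.6454  0.1275 -0.0001] [0.7114 0.1909 0.0275] [0.6832 0.1585 0.021 ]
  meet (array([0.6773, 0.1594, 0.0126]), np.float64(0.0019449267995171253))
top rim 1220 0.12450788723722503 ((540.39453125, -119.6561508178711), (144.42420959472656, 144.00833129882812), 5.306552886962891)
nan
scene rim 1151 0.12388288929205188 ((542.7523803710938, -120.3454360961914), (150.8565673828125, 144.85203552246094), 4.951318740844727)
nan
```

```bash
cat > go.py <<'E'
import sys
from h import *
from scipy.spatial.transform import Rotation as R
# go.py x y z yaw_deg : shares from the present pose; tool y at yaw, tool z down
x,y,z,a=map(float,sys.argv[1:5]);s=get_state();r=R.from_quat(s["eef_rot"]);a=np.radians(a)
ty=np.array([np.cos(a),np.sin(a),0]);tz=np.array([0,0,-1.]);T=R.from_matrix(np.stack([np.cross(ty,tz),ty,tz],1))
print("t",s["clock"],"pos",np.round(s["tool_pos"],4),"F",np.round(s["contact_force"],2),"grip",s["finger_force"],"open",round(s["opening"],3),"q",np.round(s["q"],2))
print("shift",np.round(r.inv().apply(np.array([x,y,z])-s["tool_pos"])/.08,3),"turn",np.round((r.inv()*T).as_rotvec()/np.pi,4))
E
python3 go.py 0.465 0.277 0.12 5.2; python3 go.py 0.465 0.277 0.12 63.4
```

```text
t 0.1 pos [0.2799 0.5582 0.238 ] F [-0.34 -0.31  0.45] grip 0.0 open 1.002 q [-1.07  0.69 -0.19  1.57  0.16  0.9  -0.22]
shift [-3.643 -2.103  1.479] turn [-4.000e-04  3.000e-04  3.232e-01]
t 0.1 pos [0.2799 0.5582 0.238 ] F [-0.34 -0.31  0.45] grip 0.0 open 1.002 q [-1.07  0.69 -0.19  1.57  0.16  0.9  -0.22]
shift [-3.643 -2.103  1.479] turn [-0.0005  0.     -0.0001]
```

>>> step_arm([
  {"dx": -1, "dy": -0.58, "dz": 0.4, "claw": 88},
  {"dx": -1, "dy": -0.58, "dz": 0.4},
  {"dx": -1, "dy": -0.58, "dz": 0.4},
])

```text
$.motion[0]: bad value
```

>>> step_arm([
  {"dx": -1, "dy": -0.58, "dz": 0.4},
  {"dx": -1, "dy": -0.58, "dz": 0.4},
  {"dx": -1, "dy": -0.58, "dz": 0.4},
])

```text
$.motion[0]: bad value
```

```bash
python3 go.py 0.465 0.277 0.12 5.2
```

```text
t 0.1 pos [0.2799 0.5582 0.238 ] F [-0.34 -0.31  0.45] grip 0.0 open 1.002 q [-1.07  0.69 -0.19  1.57  0.16  0.9  -0.22]
shift [-3.643 -2.103  1.479] turn [-4.000e-04  3.000e-04  3.232e-01]
```

>>> step_arm([
  {"dx": -1, "dy": -0.58, "dz": 0.4, "wx": 0, "wy": 0, "wz": 0, "claw": 88},
  {"dx": -1, "dy": -0.58, "dz": 0.4, "wx": 0, "wy": 0, "wz": 0, "claw": 88},
  {"dx": -1, "dy": -0.58, "dz": 0.4, "wx": 0, "wy": 0, "wz": 0, "claw": 88},
])

```text
clock: 0.4
tool_pos: [0.3357, 0.4725, 0.2041]
eef_rot: [0.235, 0.972, -0.005, 0.002]
contact_force: [-0.8, -0.5, -0.2]
opening: 1.0
finger_force: 0.0
```

>>> step_arm([
  {"dx": -1, "dy": -0.58, "dz": 0.4, "wx": 0, "wy": 0, "wz": 0, "claw": 88},
  {"dx": -1, "dy": -0.58, "dz": 0.4, "wx": 0, "wy": 0, "wz": 0, "claw": 88},
  {"dx": -1, "dy": -0.58, "dz": 0.4, "wx": 0, "wy": 0, "wz": 0, "claw": 88},
])

```text
clock: 0.7
tool_pos: [0.3855, 0.3955, 0.1725]
eef_rot: [0.235, 0.972, -0.005, 0.001]
contact_force: [-0.4, 0.4, 0.5]
opening: 0.997
finger_force: 0.0
```

```bash
python3 go.py 0.465 0.277 0.12 5.2
```

```text
t 0.7 pos [0.3855 0.3955 0.1725] F [-0.38  0.41  0.52] grip 0.0 open 0.997 q [-0.77  0.69 -0.19  1.85  0.22  0.63  0.  ]
shift [-1.559 -0.856  0.671] turn [-0.002   0.0027  0.3199]
```

>>> step_arm([
  {"dx": -1, "dy": -0.55, "dz": 0.43, "wx": 0, "wy": 0, "wz": 0.32, "claw": 80},
  {"dx": -1, "dy": -0.55, "dz": 0.43, "wx": 0, "wy": 0, "wz": 0.32, "claw": 80},
  {"dx": -1, "dy": -0.55, "dz": 0.43, "wx": 0, "wy": 0, "wz": 0.32, "claw": 80},
  {"dx": -1, "dy": -0.55, "dz": 0.43, "wx": 0, "wy": 0, "wz": 0.32, "claw": 80},
  {"dx": -1, "dy": -0.55, "dz": 0.43, "wx": 0, "wy": 0, "wz": 0.32, "claw": 80},
  {"dx": -1, "dy": -0.55, "dz": 0.43, "wx": 0, "wy": 0, "wz": 0.32, "claw": 80},
  {"dx": -1, "dy": -0.55, "dz": 0.43, "wx": 0, "wy": 0, "wz": 0.32, "claw": 80},
  {"dx": -1, "dy": -0.55, "dz": 0.43, "wx": 0, "wy": 0, "wz": 0.32, "claw": 80},
])

```text
clock: 1.5
tool_pos: [0.433, 0.3297, 0.1402]
eef_rot: [0.67, 0.742, -0.0, -0.0]
contact_force: [-0.5, 0.3, 0.3]
opening: 0.907
finger_force: 0.0
```

```bash
python3 go.py 0.465 0.277 0.09 5.2
```

```text
t 1.5 pos [0.433  0.3297 0.1402] F [-0.5   0.25  0.35] grip 0.0 open 0.907 q [-0.78  0.73  0.07  1.91 -0.09  0.51 -0.54]
shift [-0.696  0.332  0.628] turn [-0.     -0.      0.0033]
```

>>> step_arm([
  {"dx": -0.7, "dy": 0.33, "dz": 0.5, "wx": 0, "wy": 0, "wz": 0.003, "claw": 80},
  {"dx": -0.7, "dy": 0.33, "dz": 0.5, "wx": 0, "wy": 0, "wz": 0.003, "claw": 80},
  {"dx": -0.7, "dy": 0.33, "dz": 0.5, "wx": 0, "wy": 0, "wz": 0.003, "claw": 80},
  {"dx": -0.7, "dy": 0.33, "dz": 0.5, "wx": 0, "wy": 0, "wz": 0.003, "claw": 80},
])

```text
clock: 1.9
tool_pos: [0.465, 0.2766, 0.1003]
eef_rot: [0.674, 0.739, 0.0, -0.001]
contact_force: [-0.1, 0.9, 0.7]
opening: 0.91
finger_force: 0.0
```

```bash
python3 go.py 0.465 0.277 0.008 5.2
python3 - <<'E'
from h import *
p,d=viewer.snapshot("scene");q,e=viewer.snapshot("top")
a=cv2.resize(p[110:230,340:480],None,fx=4,fy=4,interpolation=cv2.INTER_CUBIC)
b=cv2.resize(q[190:310,90:150+0+60-0],None,fx=2,fy=4) if 0 else cv2.resize(q[200:320,100:155+0+5],None,fx=4,fy=4,interpolation=cv2.INTER_CUBIC)
cv2.imwrite("pics/near1.png",np.hstack([a,b])[:,:,::-1])
np.set_printoptions(precision=4,suppress=True)
P=cloud("scene",d);m=blob(p,(385,420,165,200),(15,110,40),(35,255,255));print("scene cloud",m.sum(),np.nanmin(P[m],0),np.nanmax(P[m],0))
# egg silhouette centre in the first top view, cast at girth height
D=np.load("top0.npz");m=blob(D["p"],(130,170,235,270),(15,80,20),(35,255,255));v,u=np.nonzero(m)
c,r=cv2.minEnclosingCircle(np.stack([u,v],1).astype(np.float32));print(c,r,onplane("top",c[0],c[1],.03))
E
```

```text
t 1.9 pos [0.465  0.2766 0.1003] F [-0.07  0.93  0.7 ] grip 0.0 open 0.91 q [-0.65  0.79  0.04  1.94 -0.08  0.41 -0.45]
shift [0.004 0.002 1.154] turn [-0.0002 -0.0003  0.0006]
scene cloud 178 [0.4583 0.2595 0.0123] [0.4898 0.2944 0.0569]
(147.14044189453125, 252.005615234375) 9.355606079101562 [0.4634 0.2787 0.03  ]
```

View pics/near1.png

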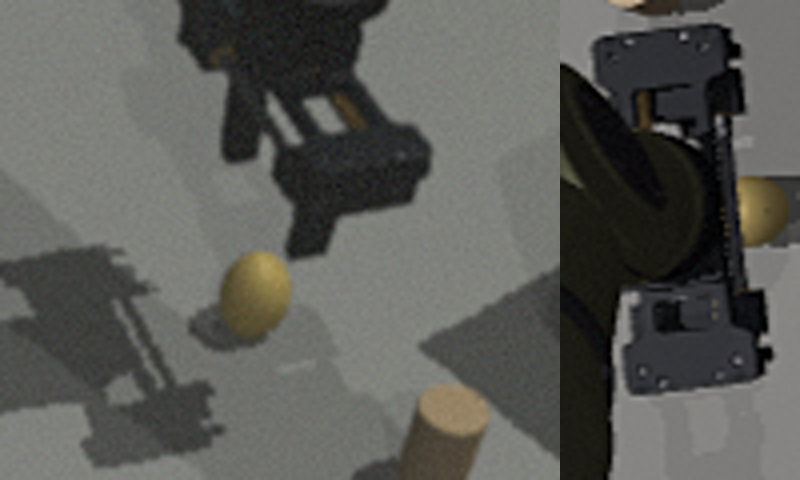

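The two crops show the egg (crop 255,295) between and below the two fingers, centred well enough. I descend.

>>> step_arm([
  {"dx": 0.015, "dy": 0, "dz": 0.4, "wx": 0, "wy": 0, "wz": 0, "claw": 80},
  {"dx": 0.015, "dy": 0, "dz": 0.8, "wx": 0, "wy": 0, "wz": 0, "claw": 80},
  {"dx": 0.015, "dy": 0, "dz": 0.9, "wx": 0, "wy": 0, "wz": 0, "claw": 80},
  {"dx": 0.015, "dy": 0, "dz": 0.9, "wx": 0, "wy": 0, "wz": 0, "claw": 80},
])

```text
clock: 2.4
tool_pos: [0.4641, 0.2779, 0.0279]
eef_rot: [0.673, 0.739, -0.001, -0.001]
contact_force: [0.1, -1.3, 0.6]
opening: 0.905
finger_force: 0.0
```

>>> step_arm([
  {"dx": 0, "dy": 0, "dz": 0.15, "wx": 0, "wy": 0, "wz": 0, "claw": 80},
  {"dx": 0, "dy": 0, "dz": 0.24, "wx": 0, "wy": 0, "wz": 0, "claw": 80},
  {"dx": 0, "dy": 0, "dz": 0.24, "wx": 0, "wy": 0, "wz": 0, "claw": 80},
])

```text
clock: 2.7
tool_pos: [0.465, 0.277, 0.0089]
eef_rot: [0.674, 0.739, -0.0, -0.0]
contact_force: [-0.0, -0.5, 0.2]
opening: 0.909
finger_force: 0.0
```

>>> step_arm([
  {"dx": 0, "dy": 0, "dz": 0, "wx": 0, "wy": 0, "wz": 0, "claw": 60},
  {"dx": 0, "dy": 0, "dz": 0, "wx": 0, "wy": 0, "wz": 0, "claw": 54},
  {"dx": 0, "dy": 0, "dz": 0, "wx": 0, "wy": 0, "wz": 0, "claw": 50},
  {"dx": 0, "dy": 0, "dz": 0, "wx": 0, "wy": 0, "wz": 0, "claw": 46},
  {"dx": 0, "dy": 0, "dz": 0, "wx": 0, "wy": 0, "wz": 0, "claw": 42},
  {"dx": 0, "dy": 0, "dz": 0, "wx": 0, "wy": 0, "wz": 0, "claw": 36},
  {"dx": 0, "dy": 0, "dz": 0, "wx": 0, "wy": 0, "wz": 0, "claw": 36},
], force=8)

```text
clock: 3.4
tool_pos: [0.4652, 0.277, 0.0093]
eef_rot: [0.674, 0.739, 0.0, 0.0]
contact_force: [-0.5, -0.6, 1.6]
opening: 0.485
finger_force: 7.9
```

>>> step_arm([
  {"dx": 0, "dy": 0, "dz": 0, "wx": 0, "wy": 0, "wz": 0, "claw": 30},
  {"dx": 0, "dy": 0, "dz": -0.2, "wx": 0, "wy": 0, "wz": 0, "claw": 30},
  {"dx": 0, "dy": 0, "dz": -0.5, "wx": 0, "wy": 0, "wz": 0, "claw": 30},
  {"dx": 0, "dy": 0, "dz": -0.8, "wx": 0, "wy": 0, "wz": 0, "claw": 30},
  {"dx": 0, "dy": 0, "dz": -1, "wx": 0, "wy": 0, "wz": 0, "claw": 30},
], force=12)

```text
clock: 3.9
tool_pos: [0.4656, 0.2772, 0.0914]
eef_rot: [0.674, 0.739, 0.001, 0.0]
contact_force: [0.3, 0.6, -0.9]
opening: 0.486
finger_force: 12.0
```

>>> step_arm([
  {"dx": 0, "dy": 0, "dz": -0.3, "wx": 0, "wy": 0, "wz": 0, "claw": 30},
  {"dx": 0, "dy": 0, "dz": -0.7, "wx": 0, "wy": 0, "wz": 0, "claw": 30},
  {"dx": 0, "dy": 0, "dz": -1, "wx": 0, "wy": 0, "wz": 0, "claw": 30},
  {"dx": 0, "dy": 0, "dz": -1, "wx": 0, "wy": 0, "wz": 0, "claw": 30},
])

```text
clock: 4.3
tool_pos: [0.4669, 0.2779, 0.1729]
eef_rot: [0.674, 0.739, 0.003, 0.001]
contact_force: [0.0, -0.6, -0.4]
opening: 0.486
finger_force: 12.0
```

```bash
python3 go.py 0.541 -0.117 0.18 5.2
python3 - <<'E'
from h import *
p,d=viewer.snapshot("scene")
cv2.imwrite("pics/lift.png",cv2.resize(p[60:200,330:510],None,fx=4,fy=4,interpolation=cv2.INTER_CUBIC)[:,:,::-1])
E
```

```text
t 4.3 pos [0.4669 0.2779 0.1729] F [ 0.02 -0.64 -0.37] grip 11.996977805429196 open 0.486 q [-0.66  0.67  0.06  1.89 -0.07  0.57 -0.46]
shift [-5.     0.474 -0.102] turn [ 0.0019 -0.0011  0.0001]
```

View pics/lift.png

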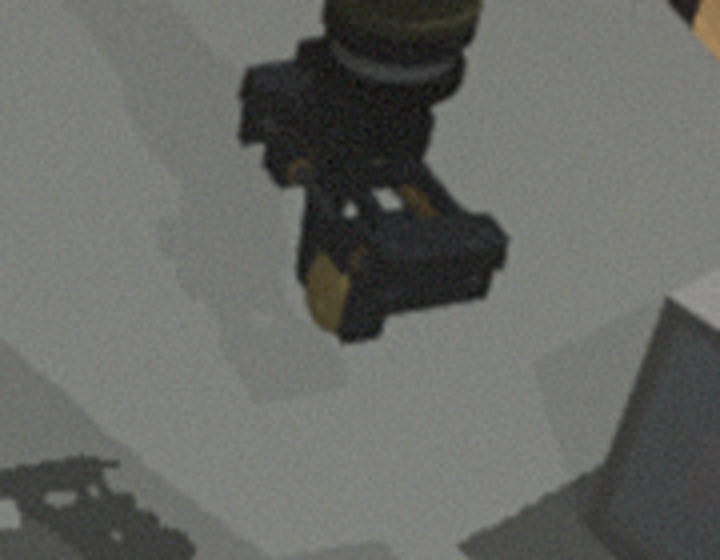

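The egg is held upright between the fingers (crop 325,295). Moving to the boiler.

>>> step_arm([
  {"dx": -0.3, "dy": 0.03, "dz": -0.04, "wx": 0, "wy": 0, "wz": 0, "claw": 30},
  {"dx": -0.65, "dy": 0.06, "dz": -0.07, "wx": 0, "wy": 0, "wz": 0, "claw": 30},
  {"dx": -1, "dy": 0.095, "dz": -0.1, "wx": 0, "wy": 0, "wz": 0, "claw": 30},
])

```text
clock: 4.65
tool_pos: [0.479, 0.197, 0.1762]
eef_rot: [0.674, 0.739, -0.001, -0.0]
contact_force: [0.6, 0.2, -0.9]
opening: 0.485
finger_force: 12.0
```

>>> step_arm([
  {"dx": -0.4, "dy": 0.04, "dz": 0, "wx": 0, "wy": 0, "wz": 0, "claw": 30},
  {"dx": -0.8, "dy": 0.07, "dz": 0, "wx": 0, "wy": 0, "wz": 0, "claw": 30},
  {"dx": -1, "dy": 0.095, "dz": 0, "wx": 0, "wy": 0, "wz": 0, "claw": 30},
])

```text
clock: 4.95
tool_pos: [0.494, 0.1152, 0.1762]
eef_rot: [0.675, 0.737, -0.002, -0.0]
contact_force: [0.1, -0.1, -0.8]
opening: 0.488
finger_force: 12.0
```

>>> step_arm([
  {"dx": -0.4, "dy": 0.04, "dz": 0, "wx": 0, "wy": 0, "wz": 0, "claw": 30},
  {"dx": -0.8, "dy": 0.07, "dz": 0, "wx": 0, "wy": 0, "wz": 0, "claw": 30},
  {"dx": -1, "dy": 0.095, "dz": 0, "wx": 0, "wy": 0, "wz": 0, "claw": 30},
])

```text
clock: 5.25
tool_pos: [0.5088, 0.0364, 0.1761]
eef_rot: [0.675, 0.737, -0.002, -0.0]
contact_force: [0.8, -0.0, -0.5]
opening: 0.49
finger_force: 12.0
```

>>> step_arm([
  {"dx": -0.4, "dy": 0.04, "dz": 0, "wx": 0, "wy": 0, "wz": 0, "claw": 30},
  {"dx": -0.8, "dy": 0.07, "dz": 0, "wx": 0, "wy": 0, "wz": 0, "claw": 30},
  {"dx": -1, "dy": 0.095, "dz": 0, "wx": 0, "wy": 0, "wz": 0, "claw": 30},
  {"dx": -1, "dy": 0.095, "dz": 0, "wx": 0, "wy": 0, "wz": 0, "claw": 30},
])

```text
clock: 5.65
tool_pos: [0.5239, -0.0422, 0.1762]
eef_rot: [0.676, 0.737, -0.001, -0.0]
contact_force: [-0.5, 0.1, -0.4]
opening: 0.487
finger_force: 12.0
```

```bash
python3 go.py 0.541 -0.117 0.15 5.2
```

```text
t 5.65 pos [ 0.5239 -0.0422  0.1762] F [-0.49  0.08 -0.39] grip 11.996672765817493 open 0.487 q [ 0.    0.65 -0.02  1.93  0.03  0.56  0.05]
shift [-0.95   0.133  0.328] turn [-0.0006  0.0005 -0.0015]
```

>>> step_arm([
  {"dx": -0.4, "dy": 0.06, "dz": 0, "wx": 0, "wy": 0, "wz": -0.002, "claw": 30},
  {"dx": -0.8, "dy": 0.11, "dz": 0, "wx": 0, "wy": 0, "wz": -0.002, "claw": 30},
  {"dx": -0.95, "dy": 0.13, "dz": 0, "wx": 0, "wy": 0, "wz": -0.002, "claw": 30},
  {"dx": -0.95, "dy": 0.13, "dz": 0, "wx": 0, "wy": 0, "wz": -0.002, "claw": 30},
])

```text
clock: 6.05
tool_pos: [0.5415, -0.1142, 0.1765]
eef_rot: [0.673, 0.74, -0.0, -0.0]
contact_force: [-0.0, -0.0, -0.5]
opening: 0.485
finger_force: 12.0
```

```bash
python3 go.py 0.541 -0.117 0.0763 5.2
python3 - <<'E'
from h import *
p,d=viewer.snapshot("scene");q,e=viewer.snapshot("top")
a=cv2.resize(p[120:270,165:300],None,fx=3,fy=3,interpolation=cv2.INTER_CUBIC);b=cv2.resize(q[140:290,260:390],None,fx=3,fy=3,interpolation=cv2.INTER_CUBIC)
cv2.imwrite("pics/over.png",np.hstack([a,b])[:,:,::-1])
E
```

```text
t 6.05 pos [ 0.5415 -0.1142  0.1765] F [-0.01 -0.04 -0.49] grip 11.996820379208657 open 0.485 q [ 0.15  0.68 -0.04  1.85  0.05  0.61  0.18]
shift [-0.034 -0.009  1.253] turn [-0.0003 -0.0001  0.0015]
```

View pics/over.png

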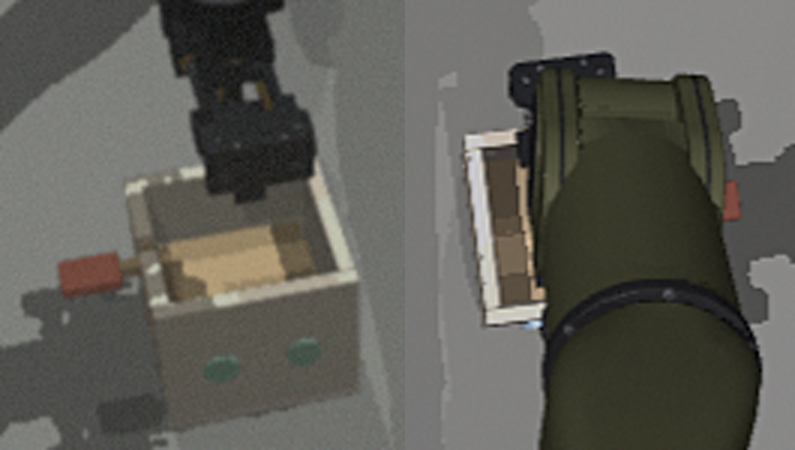

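The gripper with the egg is over the well (fingertip at crop 250,195), centred. Lowering it in.

>>> step_arm([
  {"dx": -0.03, "dy": 0, "dz": 0.2, "wx": 0, "wy": 0, "wz": 0.001, "claw": 30},
  {"dx": -0.03, "dy": 0, "dz": 0.45, "wx": 0, "wy": 0, "wz": 0.001, "claw": 30},
  {"dx": -0.03, "dy": 0, "dz": 0.65, "wx": 0, "wy": 0, "wz": 0.001, "claw": 30},
  {"dx": -0.03, "dy": 0, "dz": 0.85, "wx": 0, "wy": 0, "wz": 0.001, "claw": 30},
  {"dx": -0.03, "dy": 0, "dz": 1, "wx": 0, "wy": 0, "wz": 0.001, "claw": 30},
  {"dx": -0.03, "dy": 0, "dz": 1, "wx": 0, "wy": 0, "wz": 0.001, "claw": 30},
])

```text
clock: 6.75
tool_pos: [0.541, -0.1139, 0.0957]
eef_rot: [0.672, 0.741, -0.0, -0.002]
contact_force: [-0.4, 0.7, -0.2]
opening: 0.485
finger_force: 12.0
```

>>> step_arm([
  {"dx": 0, "dy": 0, "dz": 0.1, "wx": 0, "wy": 0, "wz": 0, "claw": 30},
  {"dx": 0, "dy": 0, "dz": 0.17, "wx": 0, "wy": 0, "wz": 0, "claw": 30},
  {"dx": 0, "dy": 0, "dz": 0.21, "wx": 0, "wy": 0, "wz": 0, "claw": 30},
  {"dx": 0, "dy": 0, "dz": 0.22, "wx": 0, "wy": 0, "wz": 0, "claw": 30},
  {"dx": 0, "dy": 0, "dz": 0.22, "wx": 0, "wy": 0, "wz": 0, "claw": 30},
])

```text
clock: 7.25
tool_pos: [0.5422, -0.1161, 0.0796]
eef_rot: [0.673, 0.74, 0.0, 0.0]
contact_force: [0.2, 0.3, 0.3]
opening: 0.485
finger_force: 12.0
```

>>> step_arm([
  {"dx": 0, "dy": 0, "dz": 0.01, "wx": 0, "wy": 0, "wz": 0, "claw": 30},
  {"dx": 0, "dy": 0, "dz": 0.01, "wx": 0, "wy": 0, "wz": 0, "claw": 30},
])

```text
clock: 7.45
tool_pos: [0.5422, -0.1161, 0.0789]
eef_rot: [0.673, 0.74, 0.0, 0.0]
contact_force: [-0.0, 0.2, -0.9]
opening: 0.483
finger_force: 12.0
```

>>> step_arm([
  {"dx": 0, "dy": 0, "dz": 0.013, "wx": 0, "wy": 0, "wz": 0, "claw": 30},
  {"dx": 0, "dy": 0, "dz": 0.025, "wx": 0, "wy": 0, "wz": 0, "claw": 30},
  {"dx": 0, "dy": 0, "dz": 0.025, "wx": 0, "wy": 0, "wz": 0, "claw": 30},
])

```text
clock: 7.75
tool_pos: [0.542, -0.116, 0.0766]
eef_rot: [0.673, 0.74, -0.0, -0.0]
contact_force: [0.7, -0.2, -0.6]
opening: 0.486
finger_force: 12.0
```

>>> step_arm([
  {"dx": 0, "dy": 0, "dz": 0.013, "wx": 0, "wy": 0, "wz": 0, "claw": 30},
  {"dx": 0, "dy": 0, "dz": 0.013, "wx": 0, "wy": 0, "wz": 0, "claw": 30},
])

```text
clock: 7.95
tool_pos: [0.5421, -0.116, 0.0755]
eef_rot: [0.673, 0.74, -0.0, -0.0]
contact_force: [-0.4, -0.7, -0.4]
opening: 0.483
finger_force: 12.0
```

>>> step_arm([
  {"dx": 0, "dy": 0, "dz": 0, "wx": 0, "wy": 0, "wz": 0, "claw": 42},
  {"dx": 0, "dy": 0, "dz": 0, "wx": 0, "wy": 0, "wz": 0, "claw": 44},
  {"dx": 0, "dy": 0, "dz": 0, "wx": 0, "wy": 0, "wz": 0, "claw": 47},
  {"dx": 0, "dy": 0, "dz": 0, "wx": 0, "wy": 0, "wz": 0, "claw": 51},
  {"dx": 0, "dy": 0, "dz": 0, "wx": 0, "wy": 0, "wz": 0, "claw": 56},
  {"dx": 0, "dy": 0, "dz": 0, "wx": 0, "wy": 0, "wz": 0, "claw": 62},
  {"dx": 0, "dy": 0, "dz": 0, "wx": 0, "wy": 0, "wz": 0, "claw": 66},
  {"dx": 0, "dy": 0, "dz": 0, "wx": 0, "wy": 0, "wz": 0, "claw": 66},
], force=5)

```text
clock: 8.75
tool_pos: [0.5421, -0.116, 0.0757]
eef_rot: [0.673, 0.74, 0.0, 0.0]
contact_force: [0.8, 1.0, 0.3]
opening: 0.751
finger_force: 0.0
```

>>> step_arm([
  {"dx": 0, "dy": 0, "dz": -0.1, "wx": 0, "wy": 0, "wz": 0, "claw": 66},
  {"dx": 0, "dy": 0, "dz": -0.3, "wx": 0, "wy": 0, "wz": 0, "claw": 66},
  {"dx": 0, "dy": 0, "dz": -0.6, "wx": 0, "wy": 0, "wz": 0, "claw": 66},
  {"dx": 0, "dy": 0, "dz": -1, "wx": 0, "wy": 0, "wz": 0, "claw": 66},
  {"dx": 0, "dy": 0, "dz": -1, "wx": 0, "wy": 0, "wz": 0, "claw": 66},
])

```text
clock: 9.25
tool_pos: [0.5447, -0.1166, 0.1597]
eef_rot: [0.673, 0.74, 0.002, 0.003]
contact_force: [0.4, 0.5, -0.5]
opening: 0.749
finger_force: 0.0
```

```bash
python3 go.py 0.5508 -0.2295 0.15 5.2
python3 - <<'E'
from h import *
p,d=viewer.snapshot("scene");np.set_printoptions(precision=4,suppress=True)
a=cv2.resize(p[120:270,165:300],None,fx=4,fy=4,interpolation=cv2.INTER_CUBIC)
cv2.imwrite("pics/placed.png",a[:,:,::-1])
E
```

```text
t 9.25 pos [ 0.5447 -0.1166  0.1597] F [ 0.36  0.47 -0.5 ] grip 0.0 open 0.749 q [ 0.15  0.71 -0.04  1.86  0.05  0.57  0.17]
shift [-1.412 -0.058  0.124] turn [0.0024 0.0006 0.0011]
```

View pics/placed.png

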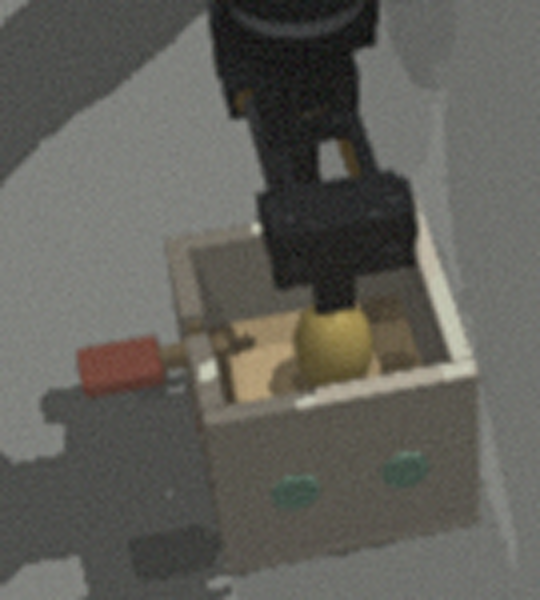

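The egg stands upright on the floor (crop 335,345), clear of the fingers. Moving over the tab (crop 120,365).

>>> step_arm([
  {"dx": -0.3, "dy": -0.02, "dz": -0.03, "wx": 0, "wy": 0, "wz": 0, "claw": 40},
  {"dx": -0.7, "dy": -0.04, "dz": -0.03, "wx": 0, "wy": 0, "wz": 0, "claw": 0},
  {"dx": -1, "dy": -0.06, "dz": 0, "wx": 0, "wy": 0, "wz": 0, "claw": 0},
  {"dx": -1, "dy": -0.06, "dz": 0, "wx": 0, "wy": 0, "wz": 0, "claw": 0},
])

```text
clock: 9.7
tool_pos: [0.5434, -0.2009, 0.1547]
eef_rot: [0.675, 0.738, -0.002, 0.0]
contact_force: [-0.2, 0.1, -0.0]
opening: 0.416
finger_force: 0.0
```

>>> step_arm([
  {"dx": -0.3, "dy": 0, "dz": 0, "wx": 0, "wy": 0, "wz": 0, "claw": 0},
  {"dx": -0.45, "dy": 0, "dz": 0, "wx": 0, "wy": 0, "wz": 0, "claw": 0},
  {"dx": -0.45, "dy": 0, "dz": 0, "wx": 0, "wy": 0, "wz": 0, "claw": 0},
  {"dx": -0.45, "dy": 0, "dz": 0, "wx": 0, "wy": 0, "wz": 0, "claw": 0},
])

```text
clock: 10.1
tool_pos: [0.5481, -0.2307, 0.1553]
eef_rot: [0.673, 0.74, 0.0, -0.001]
contact_force: [-0.1, -0.9, 0.1]
opening: 0.051
finger_force: 0.0
```

```bash
python3 go.py 0.5513 -0.2332 0.12 5.2
```

```text
t 10.1 pos [ 0.5481 -0.2307  0.1553] F [-0.09 -0.91  0.12] grip 0.0 open 0.051 q [ 0.36  0.75 -0.07  1.74  0.08  0.65  0.35]
shift [-0.035  0.037  0.441] turn [-0.0002 -0.0004  0.0013]
```

>>> step_arm([
  {"dx": -0.035, "dy": 0.037, "dz": 0.2, "wx": 0, "wy": 0, "wz": 0, "claw": 0},
  {"dx": -0.035, "dy": 0.037, "dz": 0.4, "wx": 0, "wy": 0, "wz": 0, "claw": 0},
  {"dx": -0.035, "dy": 0.037, "dz": 0.45, "wx": 0, "wy": 0, "wz": 0, "claw": 0},
  {"dx": -0.035, "dy": 0.037, "dz": 0.45, "wx": 0, "wy": 0, "wz": 0, "claw": 0},
])

```text
clock: 10.5
tool_pos: [0.5509, -0.2333, 0.1184]
eef_rot: [0.673, 0.74, -0.0, -0.001]
contact_force: [0.1, -0.1, 0.4]
opening: 0.003
finger_force: 0.0
```

>>> step_arm([
  {"dx": 0, "dy": 0, "dz": 0.06, "wx": 0, "wy": 0, "wz": 0, "claw": 0},
  {"dx": 0, "dy": 0, "dz": 0.08, "wx": 0, "wy": 0, "wz": 0, "claw": 0},
  {"dx": 0, "dy": 0, "dz": 0.08, "wx": 0, "wy": 0, "wz": 0, "claw": 0},
])

```text
clock: 10.8
tool_pos: [0.5515, -0.2344, 0.1133]
eef_rot: [0.673, 0.74, 0.0, 0.0]
contact_force: [-0.4, -0.5, -0.2]
opening: 0.005
finger_force: 0.0
```

>>> step_arm([
  {"dx": 0, "dy": 0, "dz": 0.02, "wx": 0, "wy": 0, "wz": 0, "claw": 0},
  {"dx": 0, "dy": 0, "dz": 0.04, "wx": 0, "wy": 0, "wz": 0, "claw": 0},
  {"dx": 0, "dy": 0, "dz": 0.04, "wx": 0, "wy": 0, "wz": 0, "claw": 0},
])

```text
clock: 11.1
tool_pos: [0.5517, -0.2346, 0.1105]
eef_rot: [0.673, 0.74, 0.0, 0.0]
contact_force: [0.1, 0.4, 4.9]
opening: 0.007
finger_force: 2.4
```

>>> step_arm([
  {"dx": 0, "dy": 0, "dz": 0.02, "wx": 0, "wy": 0, "wz": 0, "claw": 0},
  {"dx": 0, "dy": 0, "dz": 0.04, "wx": 0, "wy": 0, "wz": 0, "claw": 0},
  {"dx": 0, "dy": 0, "dz": 0.04, "wx": 0, "wy": 0, "wz": 0, "claw": 0},
])

```text
clock: 11.4
tool_pos: [0.5517, -0.2347, 0.1077]
eef_rot: [0.673, 0.74, 0.0, 0.0]
contact_force: [-1.8, 0.8, 5.5]
opening: 0.008
finger_force: 2.8
```

>>> step_arm([
  {"dx": 0, "dy": 0, "dz": 0.04, "wx": 0, "wy": 0, "wz": 0, "claw": 0},
  {"dx": 0, "dy": 0, "dz": 0.08, "wx": 0, "wy": 0, "wz": 0, "claw": 0},
  {"dx": 0, "dy": 0, "dz": 0.12, "wx": 0, "wy": 0, "wz": 0, "claw": 0},
  {"dx": 0, "dy": 0, "dz": 0.16, "wx": 0, "wy": 0, "wz": 0, "claw": 0},
  {"dx": 0, "dy": 0, "dz": 0.18, "wx": 0, "wy": 0, "wz": 0, "claw": 0},
  {"dx": 0, "dy": 0, "dz": 0.18, "wx": 0, "wy": 0, "wz": 0, "claw": 0},
])

```text
clock: 12.0
tool_pos: [0.5517, -0.2346, 0.0932]
eef_rot: [0.673, 0.74, 0.0, 0.0]
contact_force: [-0.3, 0.4, 6.9]
opening: 0.005
finger_force: 3.1
```

>>> step_arm([
  {"dx": 0, "dy": 0, "dz": 0.04, "wx": 0, "wy": 0, "wz": 0, "claw": 0},
  {"dx": 0, "dy": 0, "dz": 0.08, "wx": 0, "wy": 0, "wz": 0, "claw": 0},
  {"dx": 0, "dy": 0, "dz": 0.12, "wx": 0, "wy": 0, "wz": 0, "claw": 0},
  {"dx": 0, "dy": 0, "dz": 0.16, "wx": 0, "wy": 0, "wz": 0, "claw": 0},
  {"dx": 0, "dy": 0, "dz": 0.18, "wx": 0, "wy": 0, "wz": 0, "claw": 0},
  {"dx": 0, "dy": 0, "dz": 0.18, "wx": 0, "wy": 0, "wz": 0, "claw": 0},
])

```text
clock: 12.6
tool_pos: [0.5517, -0.2347, 0.0789]
eef_rot: [0.673, 0.74, 0.0, 0.0]
contact_force: [-1.8, -0.9, 7.8]
opening: 0.005
finger_force: 3.7
```

```bash
python3 go.py 0.5513 -0.2332 0.071 5.2
```

```text
t 12.6 pos [ 0.5517 -0.2347  0.0789] F [-1.84 -0.9   7.78] grip 3.6513355066745135 open 0.005 q [ 0.36  0.87 -0.06  1.77  0.09  0.5   0.34]
shift [ 0.019 -0.003  0.099] turn [0.0002 0.0001 0.0011]
```

>>> step_arm([
  {"dx": 0, "dy": 0, "dz": 0.02, "wx": 0, "wy": 0, "wz": 0, "claw": 0},
  {"dx": 0, "dy": 0, "dz": 0.04, "wx": 0, "wy": 0, "wz": 0, "claw": 0},
  {"dx": 0, "dy": 0, "dz": 0.06, "wx": 0, "wy": 0, "wz": 0, "claw": 0},
  {"dx": 0, "dy": 0, "dz": 0.075, "wx": 0, "wy": 0, "wz": 0, "claw": 0},
  {"dx": 0, "dy": 0, "dz": 0.09, "wx": 0, "wy": 0, "wz": 0, "claw": 0},
  {"dx": 0, "dy": 0, "dz": 0.1, "wx": 0, "wy": 0, "wz": 0, "claw": 0},
  {"dx": 0, "dy": 0, "dz": 0.1, "wx": 0, "wy": 0, "wz": 0, "claw": 0},
])

```text
clock: 13.3
tool_pos: [0.5517, -0.2347, 0.0711]
eef_rot: [0.673, 0.74, 0.0, 0.0]
contact_force: [-1.3, 0.5, 8.5]
opening: 0.005
finger_force: 4.4
```

```bash
python3 go.py 0.5513 -0.2332 0.071 5.2
python3 - <<'E'
from h import *
p,d=viewer.snapshot("scene")
a=cv2.resize(p[120:270,165:300],None,fx=4,fy=4,interpolation=cv2.INTER_CUBIC)
cv2.imwrite("pics/pressed.png",a[:,:,::-1])
P=cloud("scene",d);m=blob(p,(165,215,195,250),(0,110,40),(12,255,255));z=P[m][:,2];print("tab top z",m.sum(),np.nanpercentile(z,[50,80,95]),P[m].mean(0))
E
```

```text
t 13.3 pos [ 0.5517 -0.2347  0.0711] F [-1.27  0.51  8.46] grip 4.396090358422953 open 0.005 q [ 0.36  0.89 -0.05  1.77  0.09  0.49  0.34]
shift [ 0.019 -0.004  0.001] turn [0.0002 0.0001 0.0011]Traceback (most recent call last):
  File "<stdin>", line 5, in <module>
  File "h.py", line 14, in blob
    n,l,st,ce=cv2.connectedComponentsWithStats(k);i=1+np.argmax(st[1:,4]);return l==i
                                                      ~~~~~~~~~^^^^^^^^^^
    return _wrapfunc(a, 'argmax', axis=axis, out=out, **kwds)
    return bound(*args, **kwds)
ValueError: attempt to get argmax of an empty sequence
```

View pics/pressed.png

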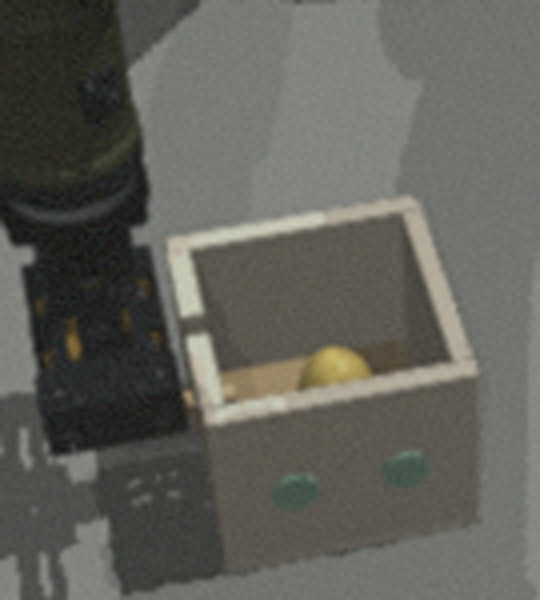

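The picture shows the lever pressed (TCP 39 mm below first contact, 8.5 N) and the egg still upright, lower in the well (crop 335,370).

```bash
python3 -c "
from plant import workorder;print(workorder.finish_job())"
```

```text
the job is handed in; nothing more can be done
None
```

I placed the egg upright in the well and let it go, then pressed the lever about 39 mm to its third click. It was still held there with about 8.5 N when I handed in the job; no verdict came back.

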